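Vent the garlic crock

ROBOT

A 6-joint arm with a two-finger parallel gripper is mounted at the origin on a cart in front of the work surface, level with it; the furniture and walls round the work are solid. World frame = base frame: x ahead of the robot, y to its left, z up, the work surface at z = 0. Lengths are in mm, angles in degrees, forces in N, time in s.
With the tool pointing down it reaches from about 350 to 850 mm from the base axis. Payload 8.1 kg.
Tool frame: the origin (TCP) lies at the centre of the arm's flange, where the gripper is bolted on; the fingertips stand 173 mm ahead of it and the grasp point (between the pads) lies 155 mm ahead of it; z points along the fingers, y is the line along which they close (so a half turn about z gives the same grasp; the last joint's range is limited). The gripper opens to 85 mm and grips with 20 to 120 N. Pads are 22 mm wide; open, the fingers measure 114 mm over their backs; the gripper's body (76 mm by 85 mm) begins 54 mm behind the grasp point. The pads swing forward as they close: fully open they stand 13 mm farther back than shut.
Start: joints at [58.591, 7.471, 85.268, -0, 87.261, -4.893], TCP at [267.854, 536.899, 404.692] pointing down, gripper open.
Joint ranges: [-169.43, 169.43], [-51.17, 129.36], [1.28, 143.12], [-76.62, 256.62], [0, 156.53], [-152.29, 152.29]. Speed limits (degrees/s): [136.94, 136.94, 159.86, 180, 180, 180].

INTERFACE

Orientations are given as [roll, pitch, yaw] about the fixed x, y, z axes, in that order (R = Rz(yaw) Ry(pitch) Rx(roll)).
In Python, from bench import * gives the robot as it stands.
- The arm moves only by the shell command python3 -m jog 'ROWS' [FORCE]. ROWS is text: rows parted by semicolons, each of 7 numbers parted by spaces: the shift along the tool's x, y, z scaled (see below), then the turn, a rotation vector about the tool's x, y, z scaled (see below), then the closure, from -1 (fully open) to 1 (shut). In form: tx ty tz wx wy wz hand; .... A call has 1 to 5 rows; each row shifts and turns the commanded pose from where the row before left it, along the tool's axes as they then stand; what a row does not reach is not made up. The controller multiplies each number of a shift by 0.1 m and each number of a turn by 60 degrees. A row lasts 1/8 s, in which the tool goes at most 62.5 mm and 10.7 degrees, less where a joint would pass 70% of its speed; a pose out of reach is approached as far as the arm can. A call with a number of a shift or a turn outside -1 to 1 is refused whole. A call with a gripper value outside its range is refused whole. The fingers move at their own pace and stop on an object; FORCE is the grip in N (left out, the last holds). Time passes only in rows, so rows that do not move let the fingers close. It gives the time, the measured TCP pose, the force, the opening and the grip force at its end, in the units of the state.
- sense(): the state, without advancing time (a new reading comes with each control period).
- snapshot(name): name is "scene" or "top"; returns a dict with "img" (480x640x3 uint8, red, green, blue), "fx", "fy", "cx", "cy" (pixels), "extrinsics" (4x4, takes a point from camera to world coordinates). Camera axes: x right, y down, z forward; pixel columns grow to the right and rows downward; lengths in mm; the calibration is good to about 2 mm. A picture is of the moment at which its call begins. There is no depth.
- hand_in(): hands the job in; it is judged then, once.
The state is a dict: "time": time; "joint_pos": joint angles; "qd": joint speeds; "joint_efforts": joint torques, N m; "tool_pos": TCP position; "tcp_rot": TCP orientation; "ft_force": force on the tool from outside, world axes, zero at the start; "wrist_torque": the same for the moment, N m; "finger_gap": finger opening in mm; "grip_force": force on a finger pad.
Only numpy, scipy, OpenCV 4.12 (cv2) and the standard library are available. Lean on these libraries where they do the work, as an engineer would, in place of code of your own. Each camera call takes 0.05 s, during which the arm holds its last target. There are 200 camera calls.

TASK

The garlic crock's two nested wooden lids stand on the worktop beside it: carry them over together (the inner lid's knob bears both), set them down on the crock without dropping them so that the inner lid is fully seated in its mouth with the outer lid still nested over it, and let go. Then lift the outer lid alone (it has two ears to hold), leaving the vented inner lid seated undisturbed, and finish still holding the outer lid level in the air, at least 6 cm higher than it sat and touching nothing else. Leave the crock and the other kitchen things where they are.

Things in the scene. Friction and masses are not known exactly. Their poses are not given: they have to be found in the camera images.
- crock: Open round terracotta crock, 80 high, 102 mm across the body, standing upright, empty, about 1.3 kg, loose. Its collar (top 18 mm) is 93 mm across outside and its mouth 84 mm across inside. Origin: centre of its underside; z up.
- inner_lid: Wooden lower lid. Plug 79 mm across, 14 high (foot chamfered to 71) enters the mouth; flange 97 across, 14 to 19 above the origin, with vent holes, rests on the rim. Round knob 20 across at the centre, top 59 above the origin: it stands 35 out of the outer lid's plate. 0.16 kg. Origin: centre of the underside, z up; 66 above the crock's when seated. Starts standing on its plug on the worktop.
- outer_lid: Wooden cover loose over the inner lid, 109 mm across. Plate 13 to 18 above the origin with a 32 hole for the knob, resting on the inner flange; skirt 101 inside hangs round the flange, then the collar. Two upright ears at y = +-26.5, 7 thick (y), 24 wide (x), tops 48 above the origin; 60 over both, 46 between. 0.14 kg. Origin: centre of the skirt's lower edge, z up; nested, 6 above the inner lid's.
- mill_1: Bystander: small glass shaker with a grey dome cap, 44 mm across, 90 high; origin at its underside.
- garlic_1: Bystander: garlic bulb, about 50 mm; origin at its underside.
- glass_1: Bystander: drinking glass, 81 mm across, 92 high; origin at its underside.
- lemon_1: Bystander: lemon, 72x57x58 mm; origin at its underside.
- spice_jar_5: Bystander: glass spice jar with a screw cap, 45 mm across, 106 high; origin at its underside.
There are look-alikes about, which are no part of the job. What is shaped like the outer_lid but green is not meant.

How it is judged (in metres and radians):
On the way:
1. the inner lid is seated in the crock's mouth with the outer lid nested over it, both let go (horizontal distance between inner_lid and crock below 0.006 m and z of inner_lid in the frame of crock between 0.062 and 0.0695 m and angle between the z axis of inner_lid and the z axis of crock, either way round below 0.06 rad and distance between outer_lid and inner_lid below 0.012 m and angle between the z axis of outer_lid and the z axis of inner_lid, either way round below 0.08 rad and contact force between the fingers and inner_lid below 0.1 N and contact force between the fingers and outer_lid below 0.1 N), for 0.2 s.
At the end, for the whole second after the job is handed in: Inner lid seated in the crock: centred within 6 mm, level within 0.06 rad, origin 62 to 69.5 mm above the crock's. Fingers hold only the outer lid, at rest, level within 0.2 rad, 60 mm or more above the inner lid and 125 mm above the worktop, touching nothing else. Crock moved under 20 mm (horizontal distance between inner_lid and crock below 0.006 m and z of inner_lid in the frame of crock between 0.062 and 0.0695 m and angle between the z axis of inner_lid and the z axis of crock, either way round below 0.06 rad and z of outer_lid in the frame of inner_lid above 0.06 m and height (world z) of outer_lid above 0.125 m and angle between outer_lid's own z axis and vertical below 0.2 rad and linear speed of outer_lid below 0.03 m/s and linear speed of inner_lid below 0.02 m/s and contact force between the fingers and outer_lid above 0.5 N and contact force between each of outer_lid, the fingers and inner_lid below 0.1 N and contact force between outer_lid and crock below 0.1 N and angle between crock's own z axis and vertical below 0.05 rad and distance of crock from where it was at the start of the episode below 0.02 m); the arm keeps its last pose, push and grip.
It fails at once if the outer lid is taken apart from the inner lid (origins over 20 mm apart) while the inner lid is not seated in the crock, or the inner lid comes out of its seat afterwards (distance between outer_lid and inner_lid above 0.02 m and not (horizontal distance between inner_lid and crock below 0.006 m and z of inner_lid in the frame of crock between 0.062 and 0.0695 m and angle between the z axis of inner_lid and the z axis of crock, either way round below 0.06 rad)).
It fails at once if the inner lid is dropped (moves faster than 0.3 m/s with no finger on either lid) (linear speed of inner_lid above 0.3 m/s and contact force between the fingers and inner_lid below 0.05 N and contact force between the fingers and outer_lid below 0.05 N).
It fails at once if the crock is shifted by more than 20 mm or tipped (distance of crock from where it was at the start of the episode above 0.02 m or angle between crock's own z axis and vertical above 0.15 rad).
It fails at once if a bystander is shifted by more than 20 mm (distance of any of mill_1, garlic_1, glass_1, lemon_1, spice_jar_5 from where it was at the start of the episode above 0.02 m).
It also fails if it takes over 58 s, if anything falls off the work surface, if the arm or the gripper's body presses on something with over 40 N, if the wrist force passes 120 N, or if a joint passes its speed limit or range.

## Working session

There is one attempt and no reset: what is moved stays moved. The work goes in short steps, Python scripts to look and compute and a shell command to move; the robot and the scene stay as the last step left them, time stands still between calls to the robot, and variables do not carry over. Pictures are saved under pics/ and viewed, at most 10 in all, crops included, and the job is handed in when it is done.

```bash
mkdir -p pics
python3 - <<'E'
from bench import *
import cv2,numpy as np
for n in ("scene","top"):
    s=snapshot(n); cv2.imwrite(f"pics/{n}0.png",s["img"][:,:,::-1]); print(n,s["fx"],s["fy"],s["cx"],s["cy"]); print(np.round(s["extrinsics"],3))
print(sense())
E
```

```text
scene 444.51832827643284 444.51832827643284 310.91535857113337 243.28391976727596
[[ 8.71000e-01 -3.47000e-01  3.48000e-01  2.71220e+02]
 [-4.91000e-01 -6.31000e-01  6.00000e-01 -5.78413e+02]
 [ 1.10000e-02 -6.94000e-01 -7.20000e-01  6.79965e+02]
 [ 0.00000e+00  0.00000e+00  0.00000e+00  1.00000e+00]]
top 471.0563588663478 471.0563588663478 322.24592326343515 235.3159476328041
[[-9.00000e-03 -9.92000e-01  1.26000e-01  4.81184e+02]
 [-1.00000e+00  5.00000e-03 -2.60000e-02 -4.72350e+01]
 [ 2.50000e-02 -1.26000e-01 -9.92000e-01  8.68679e+02]
 [ 0.00000e+00  0.00000e+00  0.00000e+00  1.00000e+00]]
{'time': 0.1, 'joint_pos': array([ 5.85877486e+01,  7.51194838e+00,  8.53235511e+01, -4.53132154e-04,
        8.72629972e+01, -4.89242939e+00]), 'qd': array([-0.10641971, -0.12283792, -0.14969389, -0.0953008 ,  0.030634  ,
       -0.0335657 ]), 'joint_efforts': array([ 7.59327959e-04, -5.70956111e+01, -5.01939440e+01, -2.19888179e-04,
        8.17011780e-03,  5.70049360e-05]), 'tool_pos': array([267.76945205, 536.69935347, 403.73201965]), 'tcp_rot': array([-1.79901824e+02, -7.94938063e-03,  1.53480193e+02]), 'ft_force': array([-0.06204055, -0.51752983, -0.30594577]), 'wrist_torque': array([ 0.01968579, -0.01484838,  0.00364386]), 'grip_force': 0.0, 'finger_gap': 85.44899739505868}
```

View pics/top0.png

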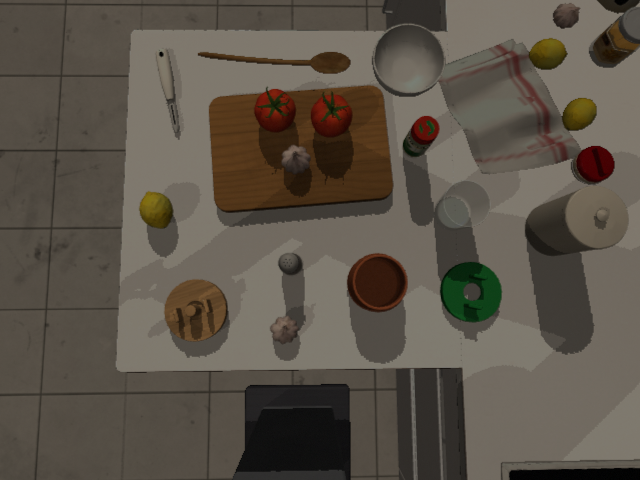

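View pics/scene0.png

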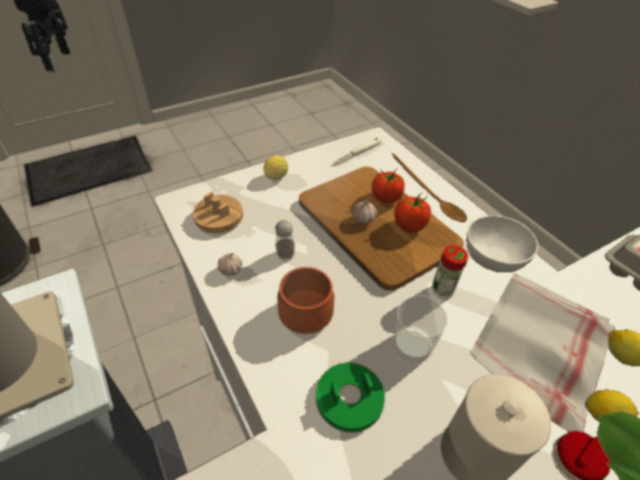

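The top view has two candidates shaped like the outer lid: wooden at about (196,310) and green at (471,292). The wooden one fits, since green is excluded and this one has a knob between its ears. The crock is at (378,282), the mill at (290,263) and the garlic at (284,329). I'll confirm in an enlarged crop.

```bash
cat > h.py <<'E'
import numpy as np,cv2
def ray(s,u,v):
    d=s["extrinsics"][:3,:3]@np.array([(u-s["cx"])/s["fx"],(v-s["cy"])/s["fy"],1]); return s["extrinsics"][:3,3],d
def p2w(s,u,v,z):
    o,d=ray(s,u,v); return o+d*(z-o[2])/d[2]
def w2p(s,p):
    E=s["extrinsics"]; c=E[:3,:3].T@(np.asarray(p,float)-E[:3,3]); return np.array([s["fx"]*c[0]/c[2]+s["cx"],s["fy"]*c[1]/c[2]+s["cy"]])
E
python3 - <<'E'
from bench import *
from h import *
s=snapshot("top"); im=s["img"][:,:,::-1]
a=cv2.resize(im[270:350,155:240],None,fx=4.6,fy=4.6,interpolation=cv2.INTER_CUBIC)
b=cv2.resize(im[240:320,335:420],None,fx=4.6,fy=4.6,interpolation=cv2.INTER_CUBIC)
t=snapshot("scene")["img"][:,:,::-1]
c=cv2.resize(t[180:240,180:265],(391,276),interpolation=cv2.INTER_CUBIC)[:230]
d=cv2.resize(t[260:340,265:350],(391,368))[:230]
cv2.imwrite("pics/crop.png",np.vstack([np.hstack([a,b]),np.hstack([c,d])]))
print(a.shape,p2w(s,196,310,24),p2w(s,378,282,80),p2w(s,290,263,90),p2w(s,284,329,25))
E
```

```text
(368, 391, 3) [457.17947393 154.07390034  24.        ] [ 502.23917724 -160.52789374   80.        ] [534.34979779 -14.00351151  90.        ] [422.7654696   -0.70924104  25.        ]
```

View pics/crop.png

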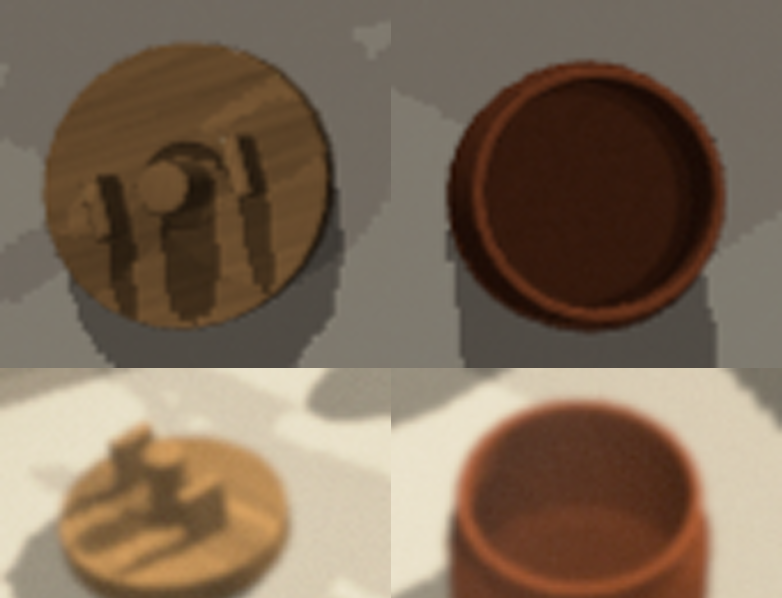

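The crop confirms it: wooden disc with the knob top at about (190,311) and ears on both sides along a line tilted about 17°; the open crock's mouth is at about (382,282). Next I'll fit the poses from image edges in both cameras.

```bash
cat >> h.py <<'E'
from scipy.optimize import minimize
def grad(s):
    g=cv2.GaussianBlur(s["img"],(0,0),1.0).astype(np.float32)
    m=np.zeros(g.shape[:2],np.float32)
    for c in range(3): m=np.maximum(m,np.hypot(cv2.Sobel(g[...,c],-1,1,0),cv2.Sobel(g[...,c],-1,0,1)))
    return np.minimum(m,np.percentile(m,97))
def circ(s,g,x0,y0,circles,span=12):
    t=np.linspace(0,2*np.pi,120,endpoint=False)
    def f(p):
        v=0
        for r,z in circles:
            P=np.array([w2p(s,(p[0]+r*np.cos(a),p[1]+r*np.sin(a),z)) for a in t],np.float32)
            v-=cv2.remap(g,P[:,:1],P[:,1:],1).mean()
        return v
    best=min(((f((x0+i,y0+j)),x0+i,y0+j) for i in np.arange(-span,span+1,4) for j in np.arange(-span,span+1,4)))
    r=minimize(f,best[1:],method="Nelder-Mead",options=dict(xatol=.1,fatol=1e-3,initial_simplex=[best[1:],(best[1]+2,best[2]),(best[1],best[2]+2)]))
    return np.round(r.x,1),round(float(r.fun),1)
def draw(s,im,circles,k):
    for x,y,r,z in circles:
        P=[(w2p(s,(x+r*np.cos(a),y+r*np.sin(a),z))+.5)*k-.5 for a in np.linspace(0,6.3,60)]
        cv2.polylines(im,[np.int32(P)],False,(255,255,0),1)
E
python3 - <<'E'
from bench import *
from h import *
S={n:snapshot(n) for n in("top","scene")}
for n,s in S.items():
    g=grad(s)
    print(n,"lid24",circ(s,g,457,154,[(54.5,24)]),"knob59",circ(s,g,457,154,[(10,59)],8))
    print(n,"crock",circ(s,g,502,-160,[(46.5,80),(42,80)]),circ(s,g,502,-160,[(46.5,80)]),circ(s,g,502,-160,[(42,80)]))
s=S["top"]
k=lambda u,v:p2w(s,155+(u+.5)/4.6-.5,270+(v+.5)/4.6-.5,54)
a,b=k(88,208),k(235,163);print(a,b,np.linalg.norm(a-b),np.degrees(np.arctan2(*(a-b)[1::-1])))
E
```

```text
top lid24 (array([458.2, 154.9]), -99.3) knob59 (array([457.5, 158.9]), -76.1)
top crock (array([ 504. , -163.6]), -207.0) (array([ 502.7, -156. ]), -101.7) (array([ 504.1, -164. ]), -104.3)
scene lid24 (array([456.9, 155.8]), -157.5) knob59 (array([459.4, 156.9]), -144.9)
scene crock (array([ 502.9, -163.3]), -293.4) (array([ 502.2, -164.3]), -152.8) (array([ 503.9, -162. ]), -153.0)
[450.29966479 184.19269344  54.        ] [466.2141152  130.74327664  54.        ] 55.76835920367064 106.58078831289981
```

```bash
python3 -m jog '-0.48 -0.36 0 0 0 0 -1; -0.48 -0.36 0 0 0 0 -1; -0.48 -0.36 0 0 0 0 -1; -0.48 -0.36 0 0 0 0 -1; -0.48 -0.36 0 0 0 0 -1' 40; python3 -m jog '-0.48 -0.36 0 0 0 0 -1; -0.48 -0.36 0 0 0 0 -1; 0 0 0 0 0 0.16 -1; 0 0 0 0 0 0.16 -1; 0 0 0 0 0 0.16 -1'; python3 -m jog '0 0 0.4 0 0 0.16 -1; 0 0 0.4 0 0 0.14 -1; 0 0 0 0 0 0 -1; 0 0 0 0 0 0 -1'
cat >> h.py <<'E'
def delta(st,x,y,yaw=None,z=None):
    p=st["tool_pos"];w=np.radians(st["tcp_rot"][2]);dx,dy=x-p[0],y-p[1]
    print("pos",np.round(p,1),"rot",np.round(st["tcp_rot"],2),"F",np.round(st["ft_force"],1),"gap",round(st["finger_gap"],1),"t",round(st["time"],2))
    print("tx %.4f ty %.4f"%((dx*np.cos(w)+dy*np.sin(w))/100,(dx*np.sin(w)-dy*np.cos(w))/100),end=" ")
    if yaw is not None: print("wz %.4f"%(((st["tcp_rot"][2]-yaw+180)%360-180)/60),end=" ")
    if z is not None: print("tz %.4f"%((p[2]-z)/100),end="")
    print()
E
python3 -c "
from bench import *;from h import *
delta(sense(),457.8,155.4,106.6,201)"
```

```text
time: 0.92
tool_pos: [402.7, 266.9, 404.9]
tcp_rot: [180.0, 0.0, 153.5]
ft_force: [0.3, 0.2, 0.4]
finger_gap: 85.7
grip_force: 0.0
time: 1.55
tool_pos: [456.1, 161.0, 404.7]
tcp_rot: [180.0, -0.0, 124.3]
ft_force: [-0.2, 0.4, 0.7]
finger_gap: 85.1
grip_force: 0.0
time: 2.05
tool_pos: [456.4, 161.5, 326.3]
tcp_rot: [179.9, 0.0, 106.9]
ft_force: [0.4, -0.1, 0.5]
finger_gap: 85.5
grip_force: 0.0
pos [456.4 161.5 326.3] rot [1.7992e+02 1.0000e-02 1.0688e+02] F [ 0.4 -0.1  0.5] gap 85.5 t 2.05
tx -0.0626 ty -0.0048 wz 0.0046 tz 1.2525
```

```bash
python3 -m jog '-0.06 -0.01 0.4 0 0 0 -1; 0 0 0.4 0 0 0 -1; 0 0 0.3 0 0 0 -1; 0 0 0 0 0 0 -1; 0 0 0 0 0 0 -1'
python3 - <<'E'
from bench import *;from h import *
delta(sense(),457.8,155.4,106.6,201)
s=snapshot("scene"); cv2.imwrite("pics/pre.png",cv2.resize(s["img"][130:250,140:300,::-1],None,fx=4.5,fy=4.5,interpolation=2))
E
```

```text
time: 2.68
tool_pos: [458.1, 155.7, 217.3]
tcp_rot: [179.8, 0.0, 106.7]
ft_force: [0.9, 0.8, -0.5]
finger_gap: 85.5
grip_force: 0.0
pos [458.1 155.7 217.3] rot [1.7980e+02 1.0000e-02 1.0674e+02] F [ 0.9  0.8 -0.5] gap 85.5 t 2.67
tx -0.0019 ty -0.0040 wz 0.0024 tz 0.1629
```

View pics/pre.png

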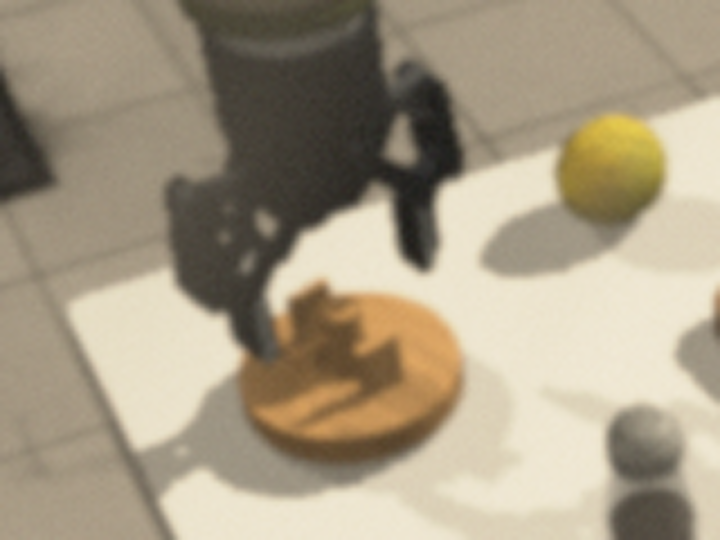

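The fingers straddle the knob along the lid's x, with pads at about (262,345) and (420,255) in the crop, and the ears are clear between them. Lower and close.

```bash
python3 -m jog '0 0 0.15 0 0 0 -1; 0 0 0 0 0 0 0; 0 0 0 0 0 0 1; 0 0 0 0 0 0 1; 0 0 0 0 0 0 1' 50;python3 -m jog '0 0 0 0 0 0 1; 0 0 0 0 0 0 1; 0 0 0 0 0 0 1'
```

```text
time: 3.35
tool_pos: [457.0, 155.4, 200.1]
tcp_rot: [180.0, 0.0, 106.7]
ft_force: [0.9, 0.6, 0.7]
finger_gap: 18.6
grip_force: 48.7
time: 3.72
tool_pos: [457.0, 155.4, 200.0]
tcp_rot: [180.0, 0.0, 106.7]
ft_force: [-0.7, 0.7, 4.4]
finger_gap: 18.6
grip_force: 48.9
```

```bash
python3 -m jog '0 0 -0.1 0 0 0 1; 0 0 -0.2 0 0 0 1; 0 0 -0.4 0 0 0 1; 0 0 -0.4 0 0 0 1; 0 0 0 0 0 0 1'; python3 -m jog '0 0 -0.25 0 0 0 1; 0 0 0 0 0 0 1; 0 0 0 0 0 0 1'
python3 - <<'E'
from bench import *;from h import *
st=sense(); delta(st,457.8,155.4,106.6)
S={n:snapshot(n) for n in("top","scene")}
dz=st["tool_pos"][2]-200
for n,s in S.items(): print(n,circ(s,grad(s),457.5,155.4,[(54.5,24+dz)]),dz)
for n,c in(("top",(270,350,130,260)),("scene",(100,230,140,290))):
    s=S[n];im=cv2.resize(s["img"][:,:,::-1],None,fx=4,fy=4,interpolation=2);draw(s,im,[(457.5,155.4,54.5,24+dz),(457.5,155.4,54.5,6+dz)],4)
    S[n+'c']=cv2.resize(im[c[0]*4:c[1]*4,c[2]*4:c[3]*4],(400,int(400*(c[1]-c[0])/(c[3]-c[2]))))
a,b=S['topc'],S['scenec'];h=max(a.shape[0],b.shape[0])
cv2.imwrite("pics/lift.png",np.hstack([cv2.copyMakeBorder(x,0,h-x.shape[0],0,0,0) for x in(a,b)]))
E
```

```text
time: 4.35
tool_pos: [458.0, 155.7, 313.5]
tcp_rot: [179.6, 0.0, 106.7]
ft_force: [0.6, -0.2, -3.5]
finger_gap: 18.5
grip_force: 49.6
time: 4.72
tool_pos: [456.3, 155.2, 333.0]
tcp_rot: [-179.9, -0.0, 106.7]
ft_force: [-1.1, -0.2, -3.4]
finger_gap: 18.4
grip_force: 49.7
pos [456.3 155.2 333. ] rot [-1.7988e+02 -1.0000e-02  1.0668e+02] F [-1.1 -0.2 -3.4] gap 18.4 t 4.72
tx -0.0029 ty 0.0151 wz 0.0014 
top (array([454.5, 153.1]), -89.9) 132.95566968686632
scene (array([453.2, 154.2]), -101.7) 132.95566968686632
```

View pics/lift.png

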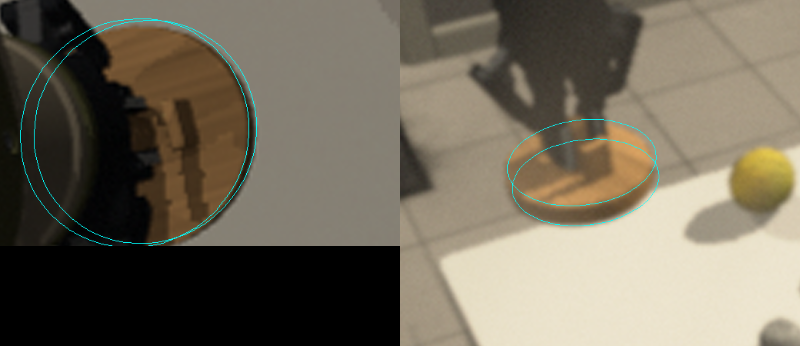

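The pair is held level (weight reads 3.4 N, and the rings match the disc in both views to about 2 mm). Carry it over to the crock.

```bash
python3 -m jog '-0.2 -0.03 0 0 0 0 1; -0.35 -0.05 0 0 0 0 1; -0.4 -0.06 0 0 0 0 1; -0.4 -0.06 0 0 0 0 1; -0.4 -0.06 0 0 0 0 1'; python3 -m jog '-0.4 -0.06 0 0 0 0 1; -0.4 -0.06 0 0 0 0 1; -0.35 -0.05 0 0 0 0 1; -0.2 -0.03 0 0 0 0 1; 0 0 0 0 0 0 1'; python3 -m jog '0 0 0 0 0 0 1; 0 0 0 0 0 0 1'
python3 - <<'E'
from bench import *;from h import *
for i in range(3):
    st=sense(); delta(st,503.5,-163.5,106.7)
    S={n:snapshot(n) for n in("top","scene")}
s=S["scene"];dz=st["tool_pos"][2]-200.3
p=st["tool_pos"]
for n,t in S.items(): print(n,circ(t,grad(t),p[0],p[1],[(54.5,24+dz)]))
im=cv2.resize(s["img"][:,:,::-1],None,fx=4,fy=4,interpolation=2)
draw(s,im,[(p[0],p[1],54.5,24+dz),(p[0],p[1],54.5,6+dz),(p[0],p[1],39.5,dz),(503.5,-163.5,42,80),(503.5,-163.5,46.5,80)],4)
cv2.imwrite("pics/over.png",im[150*4:350*4,220*4:400*4][::1][:600+200,:][:, :])
cv2.imwrite("pics/over.png",cv2.resize(im[180*4:350*4,220*4:400*4],(630,595)))
E
```

```text
time: 5.45
tool_pos: [481.8, -20.9, 333.5]
tcp_rot: [-179.9, -0.0, 106.7]
ft_force: [0.7, 0.2, -4.4]
finger_gap: 18.4
grip_force: 49.7
time: 6.08
tool_pos: [501.6, -155.6, 333.9]
tcp_rot: [-179.9, -0.1, 106.6]
ft_force: [-0.5, 0.4, -3.4]
finger_gap: 18.8
grip_force: 49.7
time: 6.32
tool_pos: [501.7, -153.8, 334.5]
tcp_rot: [-180.0, -0.0, 106.8]
ft_force: [0.1, 0.3, -3.1]
finger_gap: 18.8
grip_force: 49.7
pos [ 501.7 -153.8  334.5] rot [-1.7999e+02 -3.0000e-02  1.0675e+02] F [ 0.1  0.3 -3.1] gap 18.8 t 6.33
tx -0.0985 ty -0.0106 wz 0.0009 
pos [ 501.7 -154.   334.7] rot [179.99  -0.   106.75] F [-0.1 -0.  -2.6] gap 18.6 t 6.42
tx -0.0962 ty -0.0106 wz 0.0008 
pos [ 501.7 -154.2  334.8] rot [1.7999e+02 1.0000e-02 1.0673e+02] F [ 0.2 -0.7 -2.8] gap 18.6 t 6.53
tx -0.0937 ty -0.0099 wz 0.0005 
top (array([ 500.6, -153.1]), -62.3)
scene (array([ 499.6, -154.4]), -127.4)
```

View pics/over.png

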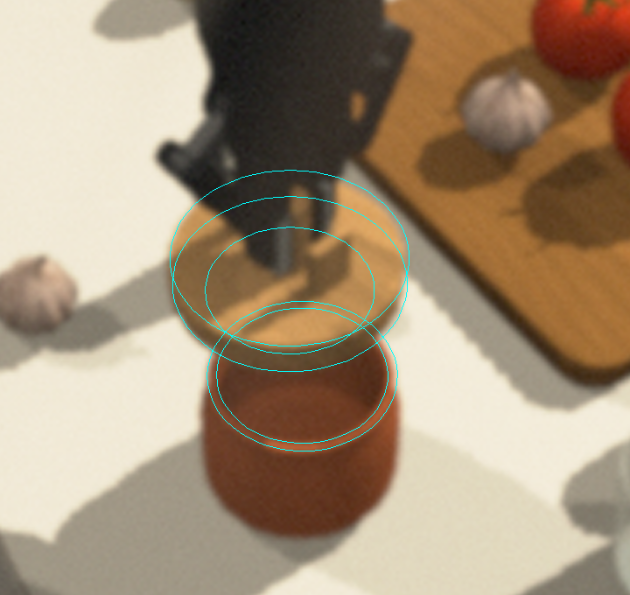

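The lid ring fits and the lid is level. It stands about 10 mm short in y, so I'll shift it, lower to just above the rim and check again.

```bash
python3 -m jog '-0.095 -0.005 0.1 0 0 0 1; 0 0 0.2 0 0 0 1; 0 0 0.15 0 0 0 1; 0 0 0 0 0 0 1; 0 0 0 0 0 0 1'
python3 - <<'E'
from bench import *;from h import *
for i in range(3):
    S={n:snapshot(n) for n in("top","scene")}
    st=sense(); p=st["tool_pos"]; delta(st,504,-163.5,106.7,270);dz=p[2]-200.3
    for n,t in S.items(): print(n,circ(t,grad(t),p[0],p[1],[(54.5,24+dz)]))
E
```

```text
time: 7.25
tool_pos: [504.1, -164.2, 290.0]
tcp_rot: [180.0, 0.0, 106.7]
ft_force: [1.1, -0.6, -2.3]
finger_gap: 18.5
grip_force: 49.7
pos [ 504.4 -164.2  290.6] rot [1.7993e+02 6.0000e-02 1.0669e+02] F [ 0.7  0.6 -3.4] gap 18.6 t 7.35
tx 0.0079 ty -0.0013 wz -0.0002 tz 0.2065
top (array([ 499.8, -159.9]), -61.6)
scene (array([ 501.9, -164.7]), -136.7)
pos [ 504.3 -164.2  290.6] rot [1.7994e+02 6.0000e-02 1.0669e+02] F [ 0.5 -0.  -3. ] gap 18.5 t 7.45
tx 0.0070 ty -0.0008 wz -0.0002 tz 0.2057
top (array([ 499.1, -158.9]), -61.9)
scene (array([ 502. , -164.5]), -136.6)
pos [ 504.2 -164.1  290.3] rot [1.7995e+02 4.0000e-02 1.0669e+02] F [ 0.4  0.7 -3.1] gap 18.7 t 7.55
tx 0.0061 ty 0.0001 wz -0.0002 tz 0.2029
top (array([ 500.3, -159.9]), -61.8)
scene (array([ 501.9, -164.4]), -136.1)
```

Alignment is within about 1 mm (the top view is blocked by the gripper). Lower gently and watch the force.

```bash
python3 -m jog '0 0 0.05 0 0 0 1; 0 0 0.05 0 0 0 1; 0 0 0.03 0 0 0 1; 0 0 0 0 0 0 1'; python3 -m jog '0 0 0.03 0 0 0 1; 0 0 0.03 0 0 0 1; 0 0 0 0 0 0 1;0 0 0 0 0 0 1'; python3 -m jog '0 0 0.02 0 0 0 1; 0 0 0.02 0 0 0 1; 0 0 0 0 0 0 1;0 0 0 0 0 0 1'
```

```text
time: 8.05
tool_pos: [503.7, -163.9, 276.1]
tcp_rot: [-180.0, -0.0, 106.7]
ft_force: [0.3, 0.5, -3.6]
finger_gap: 19.0
grip_force: 49.7
time: 8.55
tool_pos: [504.0, -164.0, 270.8]
tcp_rot: [180.0, 0.0, 106.7]
ft_force: [0.6, -0.1, -2.9]
finger_gap: 18.7
grip_force: 49.7
time: 9.05
tool_pos: [503.9, -164.0, 266.7]
tcp_rot: [-180.0, -0.0, 106.7]
ft_force: [0.2, -0.2, -3.4]
finger_gap: 18.8
grip_force: 49.7
```

```bash
python3 -m jog '0 0 0.01 0 0 0 1; 0 0 0 0 0 0 1'; python3 -m jog '0 0 0.01 0 0 0 1; 0 0 0 0 0 0 1;0 0 0 0 0 0 1'
```

```text
time: 9.3
tool_pos: [504.1, -164.1, 266.0]
tcp_rot: [180.0, 0.0, 106.7]
ft_force: [-1.5, 1.1, -0.0]
finger_gap: 18.3
grip_force: 50.3
time: 9.68
tool_pos: [504.1, -164.1, 266.0]
tcp_rot: [180.0, 0.0, 106.7]
ft_force: [-5.2, 2.6, 9.1]
finger_gap: 18.8
grip_force: 51.2
```

The force has turned to support at z 266, exactly 66 mm above the start, so it's seated. Let go.

```bash
python3 -m jog '0 0 -0.01 0 0 0 1; 0 0 0 0 0 0 0.4; 0 0 0 0 0 0 0; 0 0 0 0 0 0 -0.5; 0 0 0 0 0 0 -1'; python3 -m jog '0 0 0 0 0 0 -1; 0 0 0 0 0 0 -1; 0 0 -0.2 0 0 0 -1; 0 0 -0.4 0 0 0 -1; 0 0 -0.4 0 0 0 -1';python3 -m jog '0 0 -0.1 0 0 0 -1; 0 0 0 0 0 -0.16 -1; 0 0 0 0 0 -0.16 -1; 0 0 0 0 0 -0.16 -1; 0 0 0 0 0 -0.16 -1'
python3 - <<'E'
from bench import *;from h import *
S={n:snapshot(n) for n in("top","scene")}
st=sense();delta(st,503.5,-163.5,196.7)
for n,t in S.items(): print(n,circ(t,grad(t),503.5,-163.5,[(54.5,90)]))
s=S["scene"];im=cv2.resize(s["img"][:,:,::-1],None,fx=4,fy=4,interpolation=2)
draw(s,im,[(503.5,-163.5,54.5,90)],4)
cv2.imwrite("pics/seated.png",cv2.resize(im[180*4:350*4,220*4:400*4],(630,595)))
E
```

```text
time: 10.3
tool_pos: [504.0, -164.1, 265.7]
tcp_rot: [-180.0, 0.0, 106.7]
ft_force: [-0.0, -0.2, -0.2]
finger_gap: 76.7
grip_force: 0.0
time: 10.92
tool_pos: [503.7, -164.0, 366.5]
tcp_rot: [-180.0, -0.0, 106.7]
ft_force: [0.6, -0.8, 0.4]
finger_gap: 85.9
grip_force: 0.0
time: 11.55
tool_pos: [503.7, -163.9, 374.7]
tcp_rot: [-180.0, -0.1, 145.4]
ft_force: [-0.4, -0.3, 0.1]
finger_gap: 85.9
grip_force: 0.0
pos [ 503.7 -164.   374.7] rot [-1.7998e+02 -8.0000e-02  1.4521e+02] F [-0.1 -0.6 -0.5] gap 85.5 t 11.65
tx 0.0045 ty 0.0024 wz -0.8582 
top (array([ 523.1, -156.3]), -62.4)
scene (array([ 501.9, -165.2]), -172.7)
```

View pics/seated.png

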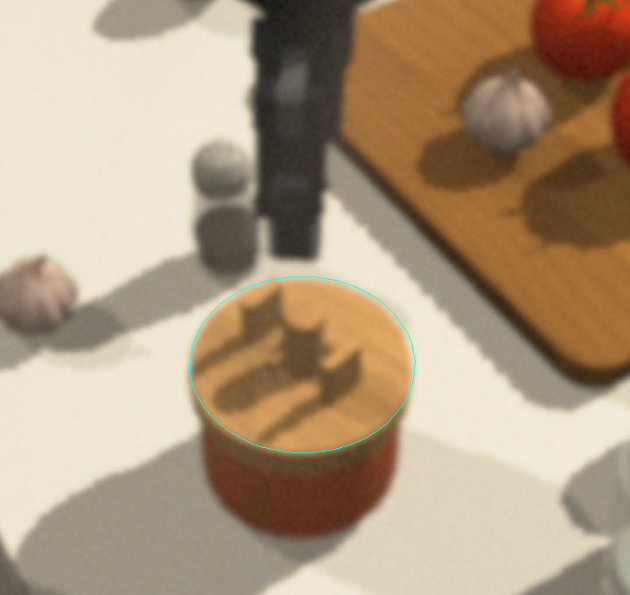

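The lids sit level on the crock: the ring at the seated height (plate at z 90) fits, with the ears at about (262,310) and (340,375). I'll finish the turn and check the ear outlines.

```bash
python3 -m jog '0 0 0 0 0 -0.17 -1; 0 0 0 0 0 -0.17 -1; 0 0 0 0 0 -0.17 -1; 0 0 0 0 0 -0.17 -1; 0 0 0 0 0 -0.17 -1'; python3 -m jog '0 0 0.1 0 0 -0.01 -1; 0 0 0 0 0 0 -1; 0 0 0 0 0 0 -1'
python3 - <<'E'
from bench import *;from h import *
s=snapshot("scene");delta(sense(),503,-164.5,196.7,275)
im=cv2.resize(s["img"][:,:,::-1],None,fx=8,fy=8,interpolation=2)
c=np.array([503,-164.5]);w=np.radians(106.6);ey=np.array([np.cos(w),np.sin(w)]);ex=np.array([ey[1],-ey[0]])
def poly(pts): cv2.polylines(im,[np.int32([(w2p(s,p)+.5)*8-.5 for p in pts])],True,(255,255,0),1)
for sg in(1,-1):
    q=[c+ey*sg*(26.5+a)+ex*b for a,b in((-3.5,-12),(-3.5,12),(3.5,12),(3.5,-12))]
    poly([(*p,120) for p in q]); poly([(*p,90) for p in q])
draw(s,im,[(*c,10,125),(*c,54.5,90)],8)
cv2.imwrite("pics/ears.png",im[250*8:322*8,262*8:350*8])
E
```

```text
time: 12.28
tool_pos: [503.8, -163.9, 375.0]
tcp_rot: [180.0, -0.0, -163.8]
ft_force: [-0.9, -1.2, 0.1]
finger_gap: 85.4
grip_force: 0.0
time: 12.65
tool_pos: [503.8, -164.0, 365.2]
tcp_rot: [180.0, -0.0, -163.5]
ft_force: [0.8, 0.1, 0.0]
finger_gap: 85.5
grip_force: 0.0
pos [ 503.9 -164.   365.6] rot [ 1.7999e+02 -1.0000e-02 -1.6345e+02] F [-0.4  0.3  0.1] gap 85.3 t 12.7
tx 0.0102 ty -0.0019 wz -0.0026 tz 0.9056
```

View pics/ears.png

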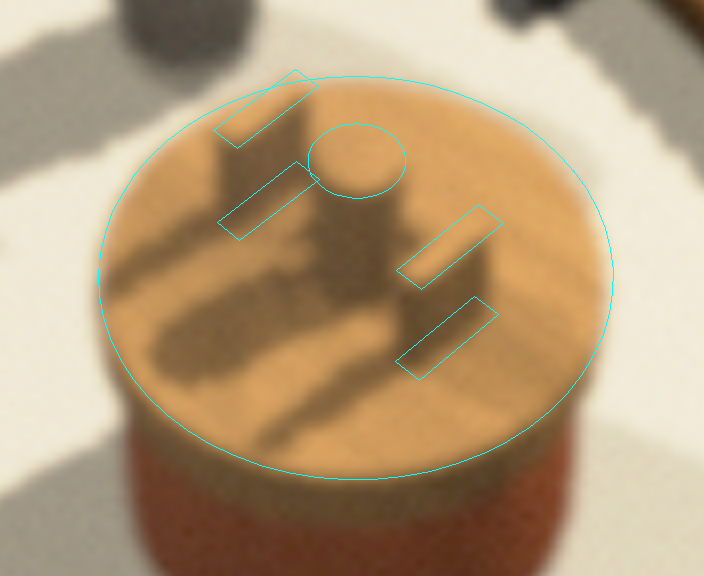

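The ear outlines fit to within about 1–2 mm, with yaw right. Go down over the ears.

```bash
python3 -m jog '0.01 0 0.3 0 0 0 -1; 0 0 0.3 0 0 0 -1; 0 0 0.25 0 0 0 -1; 0 0 0 0 0 0 -1; 0 0 0 0 0 0 -1' 20; python3 -m jog '0 0 0.1 0 0 0 -1; 0 0 0.075 0 0 0 -1; 0 0 0 0 0 0 -1; 0 0 0 0 0 0 -1';  python3 -m jog '0 0 0 0 0 0 -0.6; 0 0 0 0 0 0 -0.4; 0 0 0 0 0 0 -0.2; 0 0 0 0 0 0 -0.2'
```

```text
time: 13.32
tool_pos: [503.4, -164.5, 281.9]
tcp_rot: [-179.9, 0.1, -163.4]
ft_force: [-0.4, 0.1, 0.4]
finger_gap: 85.2
grip_force: 0.0
time: 13.82
tool_pos: [503.0, -164.3, 263.2]
tcp_rot: [180.0, -0.0, -163.3]
ft_force: [-0.9, -0.7, -0.1]
finger_gap: 85.6
grip_force: 0.0
time: 14.32
tool_pos: [503.1, -164.3, 263.6]
tcp_rot: [-180.0, 0.0, -163.3]
ft_force: [-1.2, 1.4, 5.1]
finger_gap: 59.6
grip_force: 21.5
```

Gripped at 59.6 mm, as expected. Firm up the grip and lift straight.

```bash
python3 -m jog '0 0 0 0 0 0 1; 0 0 0 0 0 0 1; 0 0 -0.03 0 0 0 1; 0 0 -0.05 0 0 0 1; 0 0 0 0 0 0 1' 35; python3 -m jog '0 0 -0.1 0 0 0 1; 0 0 -0.15 0 0 0 1; 0 0 -0.2 0 0 0 1; 0 0 0 0 0 0 1; 0 0 0 0 0 0 1'; python3 -m jog '0 0 -0.3 0 0 0 1; 0 0 -0.2 0 0 0 1; 0 0 -0.1 0 0 0 1; 0 0 0 0 0 0 1; 0 0 0 0 0 0 1'
python3 - <<'E'
from bench import *;from h import *
s=snapshot("scene");delta(sense(),503,-164.5,196.7,263)
cv2.imwrite("pics/final.png",cv2.resize(s["img"][150:330,200:420,::-1],None,fx=3.3,fy=3.3,interpolation=2))
E
```

```text
time: 14.95
tool_pos: [503.1, -164.4, 271.6]
tcp_rot: [-180.0, 0.0, -163.3]
ft_force: [-0.0, -0.1, -0.7]
finger_gap: 59.5
grip_force: 37.9
time: 15.58
tool_pos: [502.9, -164.3, 316.1]
tcp_rot: [-180.0, 0.0, -163.3]
ft_force: [-0.6, 0.2, -0.5]
finger_gap: 59.1
grip_force: 38.0
time: 16.2
tool_pos: [502.7, -164.2, 375.1]
tcp_rot: [179.9, -0.1, -163.3]
ft_force: [1.1, 0.1, -1.5]
finger_gap: 59.3
grip_force: 38.2
pos [ 502.7 -164.2  375. ] rot [ 1.7993e+02 -8.0000e-02 -1.6332e+02] F [ 0.9 -0.8 -1.3] gap 59.3 t 16.25
tx -0.0021 ty -0.0037 wz -0.0003 tz 1.1199
```

View pics/final.png

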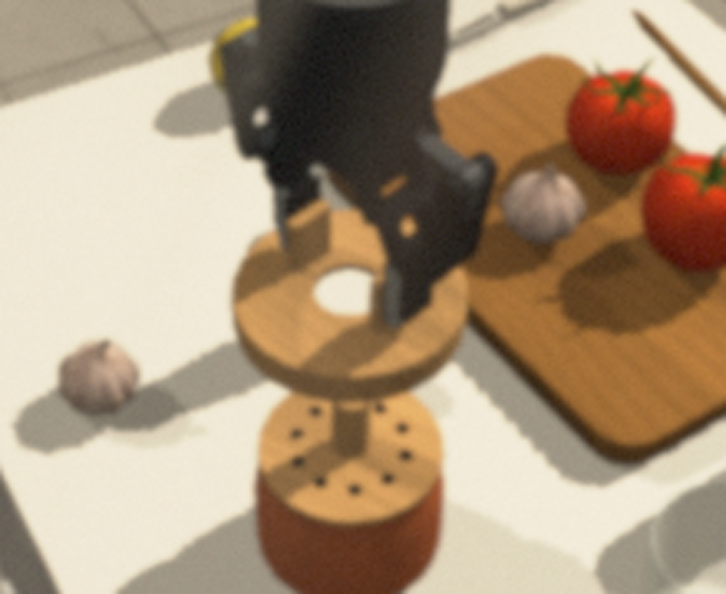

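The outer lid is held level at about (350,300) in the crop, some 110 mm above its seat. The vented inner lid sits level in the crock at about (350,455). Hand in.

```bash
python3 -m jog '0 0 0 0 0 0 1; 0 0 0 0 0 0 1; 0 0 0 0 0 0 1'; python3 -c "
from bench import *
print(hand_in())"
```

```text
time: 16.62
tool_pos: [503.0, -164.3, 376.0]
tcp_rot: [180.0, -0.0, -163.3]
ft_force: [-0.4, -0.2, -1.5]
finger_gap: 59.5
grip_force: 38.2
the job is handed in; nothing more can be done
None
```

I handed the job in at 16.6 s, though the judge returned no verdict: both lids went onto the crock together and were let go, and the gripper now holds the outer lid level about 11 cm above where it sat, with the vented inner lid still seated in the crock.

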